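Roll the shoe anvil onto its other feet

TASK

Roll the three-footed aluminium shoe anvil over by pushing it with the fingers, so that its small foot (the narrow, short sole) is on top and it stands on the other two feet. When it stands still and you have let go of it, press straight down on the middle of the small sole with the fingertips, firmly (about 10 N for half a second), to prove that it stands steady, and leave it standing so. Do not grip, lift or lay the anvil on its side, and leave everything else on the bench where it is.

Things in the scene. Friction and masses are not known exactly. Their poses are not given: they have to be found in the camera images.
- anvil: shoe anvil, one grey cast-aluminium Y, 0.6 to 0.9 kg: three arms 26 mm thick, 120 deg apart in one plane, a sole 12 mm thick across each end. Stands on the edges of any two feet, the third up and level. Origin: the hub, 80 mm over the bench, where the arms meet. z: along the long foot's arm, up at the start; x: level then, from small foot to heel foot; y: the level axis it rolls about
- long_sole (a point): centre of the long foot's face, 88 mm from the hub. Sole 96 mm long (48 mm to -x and +x of the hub), 44 wide, 34 at the +x toe; ends bent 8 mm towards the hub. ON TOP at the start, face 168 mm over the bench, end edges at 147 to 161 mm. Pushed level there (about 4 N) the anvil tips without slipping, and the pushed edge rises to 200 mm on the way: let the finger rise too, or the hand above it jams
- heel_sole (a point): centre of the heel foot's face, 108 mm from the hub; squarish sole 68 x 56 mm. Starts low on the +x side. Pushed at the top along +x the anvil rolls over this foot, hub moving 0.21 m in all. Past the balance point (top pushed some 0.2 m, small sole 40 mm higher than the long one, hub 108 mm up) it falls forward by itself onto long and heel feet. That bench is clear
- small_sole (a point): centre of the small foot's face, 101 mm from the hub; sole 80 mm long in the plane of the arms, 36 wide, 30 at the toe. Starts low on the -x side; swings up from behind when the top is pushed along +x, and ends on top 182 mm over the bench. A finger left low between the two upper arms is in its way and holds the anvil half rolled until the finger is raised straight up
- wax_tin: closed wax tin, 83 mm across, 34 high; origin at the centre of its underside; a bystander
- polish_tin: closed polish tin, 71 mm across, 26 high; origin at the centre of its underside; a bystander
- glue_jar: brown glass jar with a steel lid, 72 mm across, 110 high; origin at the centre of its underside; a bystander
- hammer: hammer lying on the bench, 240 mm long, handle to its -x; a bystander
- shoe: finished brown leather shoe, 270 mm long, about 100 high; origin at the centre of its underside; a bystander
- wooden_last: wooden last (a solid foot form), 240 mm long, 75 high, flat on the bench; origin at the centre of its underside; a bystander
- shoe_brush: wooden shoe brush lying on its bristles, 150 x 50 x 46 mm; origin at the centre of its underside; a bystander

How it is judged:
On the way, in this order (a step that is already met when the one before it is completed fails the run):
1. the anvil stands still on the long and heel feet, small foot up, untouched (height (world z) of each of long_sole, heel_sole below 0.055 m and height (world z) of small_sole above 0.165 m and angle between anvil's own y axis and vertical between 1.45 and 1.69 rad and linear speed of anvil below 0.02 m/s and angular speed of anvil below 0.2 rad/s and contact force between each of the arm, the fingers and anvil below 0.3 N), for 0.2 s.
2. the fingertips press down on the small sole (height (world z) of each of long_sole, heel_sole below 0.055 m and height (world z) of small_sole above 0.165 m and angle between anvil's own y axis and vertical between 1.45 and 1.69 rad and contact force between the fingers and anvil above 4 N and horizontal distance between the grasp point and small_sole below 0.045 m and height (world z) of the grasp point above 0.185 m), for 0.2 s.
At the end, for the whole second after the job is handed in: the anvil stands on the bench on its long and heel feet (both sole centres below 55 mm), the small sole's centre above 165 mm, its y axis level within 0.12 rad, at rest; before that it has been pressed on the small sole with more than 4 N, TCP within 45 mm of the sole's centre seen from above (height (world z) of each of long_sole, heel_sole below 0.055 m and height (world z) of small_sole above 0.165 m and angle between anvil's own y axis and vertical between 1.45 and 1.69 rad and linear speed of anvil below 0.02 m/s and angular speed of anvil below 0.2 rad/s); the robot touches nothing.
It fails at once if the anvil is lifted (hub more than 140 mm above the bench) (height (world z) of anvil above 0.14 m).
It fails at once if the anvil is laid over sideways (angle between anvil's own y axis and vertical below 1.1 rad or angle between anvil's own y axis and vertical above 2.04 rad).
It fails at once if the anvil is lifted with its small foot up (small sole above 200 mm, the others above 75 mm) (height (world z) of each of long_sole, heel_sole above 0.075 m and height (world z) of small_sole above 0.2 m).
It fails at once if the anvil is struck or pressed with more than 80 N (contact force between the fingers and anvil above 80 N).
It fails at once if a bystander is moved by more than 30 mm (distance of any of wax_tin, polish_tin, glue_jar, hammer, shoe, wooden_last, shoe_brush from where it was at the start of the episode above 0.03 m).
It also fails if it takes over 54 s, if anything falls off the work surface, if the arm or the gripper's body presses on something with over 40 N, if the wrist force passes 120 N, or if a joint passes its speed limit or range.

ROBOT

A 6-joint arm with a two-finger parallel gripper is mounted at the origin on the work surface. World frame = base frame: x ahead of the robot, y to its left, z up, the work surface at z = 0. Lengths are in m, angles in rad, forces in N, time in s.
With the tool pointing down it reaches from about 0.35 to 0.775 m from the base axis. Payload 7.3 kg.
Tool frame: the origin (TCP) lies between the finger pads, 19 mm behind the fingertips; this is the grasp point; z points along the fingers, y is the line along which they close (so a half turn about z gives the same grasp; the last joint's range is limited). The gripper opens to 92 mm and grips with 3 to 60 N. Pads are 19 mm wide; open, the fingers measure 130 mm over their backs; the gripper's body (75 mm by 190 mm) begins 47 mm behind the grasp point.
Start: joints at [-1.339, 0.342, 1.524, -0, 1.275, -0.146], TCP at [0.194, -0.488, 0.246] pointing down, gripper open.
Joint ranges: [-2.53, 2.53], [-0.77, 2.02], [0.04, 2.7], [-1, 4.14], [0.28, 2.66], [-3.11, 3.11]. Speed limits (rad/s): [2.57, 2.57, 3.14, 3.14, 3.14, 3.14].

INTERFACE

Orientations are given as [roll, pitch, yaw] about the fixed x, y, z axes, in that order (R = Rz(yaw) Ry(pitch) Rx(roll)).
In Python, from cell import robot, cams, readout gives the robot as it stands (robot), with the cameras (cams) and the readings (readout).
- The arm moves only by the tool inch_along, called as a command line: name --argument value ..., lists and objects as JSON in quotes. Schema: {"type":"object","properties":{"ticks":{"type":"object","properties":{"rows":{"type":"array","items":{"type":"array","items":{"type":"number"},"minItems":6,"maxItems":6},"minItems":1,"maxItems":8}},"additionalProperties":false,"required":["rows"]},"finger_gap":{"type":"number"},"force":{"type":"number"},"only":{"type":"string"},"quiet":{"type":"boolean"},"lines":{"type":"string"}},"required":["ticks"],"additionalProperties":false}. ticks is an object whose key "rows" holds a list of rows, 1 to 8 of them, each of 6 numbers: dx, dy, dz in a scale on which 1.0 is 0.3 m, then a rotation vector rx, ry, rz in fractions of the full range, 1 being 120 degrees; each row shifts and turns the commanded pose from where the row before left it, along the tool's axes as they then stand; what a row does not reach is not made up. A row lasts 1/12 s, in which the tool goes at most 0.0417 m and 0.125 rad, less where a joint would pass 70% of its speed; a pose out of reach is approached as far as the arm can. finger_gap is the finger opening in m, set as the call begins (left out keeps the last). The fingers move at their own pace and stop on an object; force is the grip in N (left out, the last holds). Time passes only in rows, so rows that do not move let the fingers close. The tool returns the time, the measured TCP pose, the force, the opening and the grip force at its end. only (a regular expression) keeps the lines of the reply that match it, lines (a string "A,B") keeps lines A to B, and quiet returns only ok. No shift or turn number may pass 1 either way. Input that does not fit is refused with a message, and nothing moves.
- readout.observe(): the state, without advancing time (a new reading comes with each control period).
- cams.read_camera(name): name is "scene" or "top" or "wrist"; returns a dict with "image" (400x640x3 uint8, red, green, blue), "fx", "fy", "cx", "cy" (pixels), "k1" (the pictures are not rectified: a ray, as slopes to the right and down, at radius r is drawn at 1 + k1 r^2 times it, then the intrinsics apply), "pose" (4x4, takes a point from camera to world coordinates). Camera axes: x right, y down, z forward; pixel columns grow to the right and rows downward; lengths in m; the calibration is good to about 2 mm. A picture is of the moment at which its call begins. There is no depth.
- robot.hand_in(): hands the job in; it is judged then, once.
The state is a dict: "time": time; "qpos": joint angles; "qvel": joint speeds; "joint_efforts": joint torques, N m; "tool_pos": TCP position; "tool_rot": TCP orientation; "contact_force": force on the tool from outside, world axes, zero at the start; "torque": the same for the moment, N m; "opening": finger opening in m; "grip_force": force on a finger pad.
Only numpy, scipy, OpenCV 4.12 (cv2) and the standard library are available. Lean on these libraries where they do the work, as an engineer would, in place of code of your own. Each camera call takes 0.05 s, during which the arm holds its last target. There are 200 camera calls.

## Working session

There is one attempt and no reset: what is moved stays moved. The work goes in short steps, Python scripts to look and compute and a tool call to move; the robot and the scene stay as the last step left them, time stands still between calls to the robot, and variables do not carry over. Pictures are saved under pics/ and viewed, at most 10 in all, crops included, and the job is handed in when it is done.

```bash
ls; mkdir -p pics; cat > h.py <<'E'
import numpy as np, cv2
from cell import robot, cams, readout
def cam(n,save=None):
    c=cams.read_camera(n)
    if save: cv2.imwrite(save,c["image"][:,:,::-1])
    return c
def ray(c,u,v):
    d=cv2.undistortPoints(np.array([[[u,v]]],float),np.array([[c["fx"],0,c["cx"]],[0,c["fy"],c["cy"]],[0,0,1]]),np.array([c["k1"],0,0,0,0.]))[0,0]
    P=np.array(c["pose"]);return P[:3,3],P[:3,:3]@np.array([d[0],d[1],1])
def at(c,u,v,z):
    o,d=ray(c,u,v);return o+d*(z-o[2])/d[2]
def px(c,p):
    P=np.array(c["pose"]);q=P[:3,:3].T@(np.array(p)-P[:3,3]);x,y=q[:2]/q[2];s=1+c["k1"]*(x*x+y*y)
    return [c["fx"]*x*s+c["cx"],c["fy"]*y*s+c["cy"]]
E
python3 - <<'E'
from h import *
for n in("scene","top"):
    c=cam(n,f"pics/{n}0.png");print(n,np.round(c["pose"],3).tolist(),c["fx"])
s=readout.observe();print(s)
E
```

```text
cell.py
pics
scene [[-0.679, 0.625, -0.385, 0.939], [0.734, 0.58, -0.353, 0.326], [0.003, -0.522, -0.853, 0.955], [0.0, 0.0, 0.0, 1.0]] 365.8471785445119
top [[0.023, -0.986, 0.163, 0.354], [-1.0, -0.023, -0.001, 0.007], [0.005, -0.163, -0.987, 1.37], [0.0, 0.0, 0.0, 1.0]] 454.4916712812048
{'time': 0.1, 'qpos': array([-1.33898127e+00,  3.42681192e-01,  1.52488149e+00, -1.39884233e-05,
        1.27542565e+00, -1.45974407e-01]), 'qvel': array([ 0.00098589, -0.00152001, -0.00129407,  0.00066836, -0.0007474 ,
       -0.00156796]), 'joint_efforts': array([ 1.76458303e-03, -4.32003450e+01, -2.44694209e+01,  7.17797340e-02,
        5.26439014e-02, -5.60283740e-05]), 'tool_pos': array([ 0.19360843, -0.48764454,  0.2449138 ]), 'tool_rot': array([-3.14020987e+00, -1.89776384e-04,  3.77793415e-01]), 'contact_force': array([0.22167182, 0.04626785, 1.273469  ]), 'torque': array([-0.00575368, -0.02000081, -0.0004909 ]), 'grip_force': 0.0, 'opening': 0.0921287094517886}
```

View pics/top0.png

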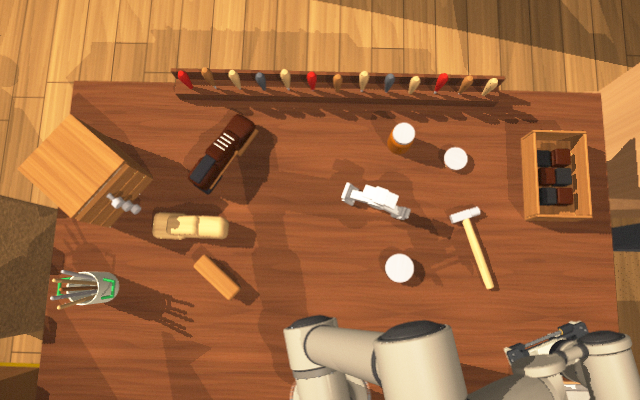

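View pics/scene0.png

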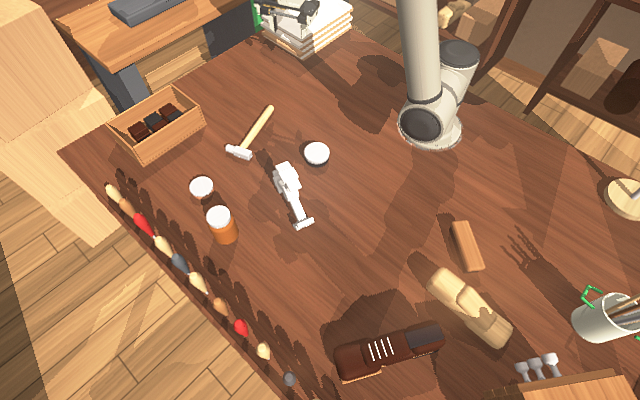

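```bash
python3 - <<'E'
from h import *
a=cv2.imread("pics/top0.png")[165:240,320:430];b=cv2.imread("pics/scene0.png")[150:240,255:335]
a=cv2.resize(a,None,fx=5,fy=5,interpolation=cv2.INTER_CUBIC);b=cv2.resize(b,None,fx=4.6,fy=4.6,interpolation=cv2.INTER_CUBIC)
im=np.zeros((800,560,3),np.uint8);im[:375,:550]=a;im[378:378+b.shape[0],:b.shape[1]]=b
o=np.zeros((420,800,3),np.uint8);a=cv2.resize(a,(425,290));o[:290,:425]=a;o[:b.shape[0],430:798]=b[:420,:368]
cv2.imwrite("pics/z.png",o)
E
```

```text
(no output)
```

View pics/z.png

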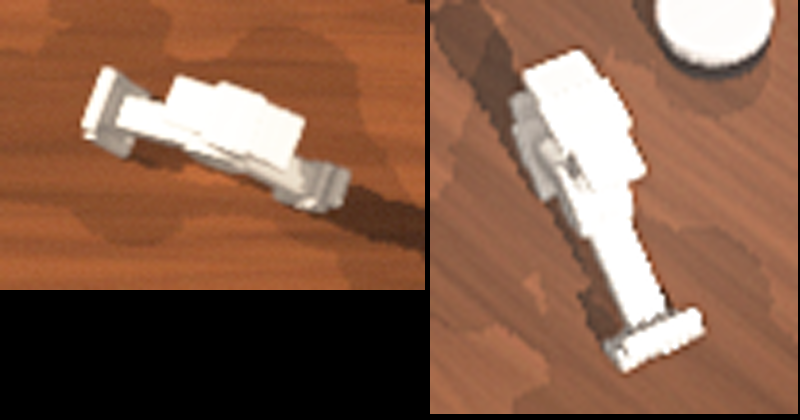

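```bash
python3 - <<'E'
from h import *
c=cam("top")
f=lambda u,v,z: at(c,320+u/3.864,165+v/3.867,z)
L=[f(180,75,.16),f(165,115,.16)];R=[f(305,115,.16),f(295,168,.16)]
l=np.mean(L,0);r=np.mean(R,0);m=(l+r)/2;print(l,r,m,np.linalg.norm(l-r),np.linalg.norm(R[0]-R[1]))
d=(l-r)/np.linalg.norm(l-r);print("dir",d,np.arctan2(d[1],d[0]))
# model check projection
z=.08;hub=np.array([m[0],m[1],z]);s=readout.observe()
y=np.array([-d[1],d[0],0])
a=np.pi/6
heel=hub+108*1e-3*np.array([d[0]*np.cos(a),d[1]*np.cos(a),-.5]);sm=hub+.101*np.array([-d[0]*np.cos(a),-d[1]*np.cos(a),-.5])
print(heel,sm,[((p[0]-320)*3.864,(p[1]-165)*3.867) for p in (px(c,heel),px(c,sm))])
for n,u,v,zz in(("wax",400,268,.034),("j",403,133,.11),("pol",456,158,.026),("ham",450,212,.02),("ham2",480,212,.02)): print(n,at(c,u,v,zz))
E
```

```text
[ 0.58207967 -0.08152235  0.16      ] [ 0.55121464 -0.17101266  0.16      ] [ 0.56664715 -0.1262675   0.16      ] 0.09466343783169964 0.03829551138644186
dir [3.26050174e-01 9.45352465e-01 1.17281080e-15] 1.2386739298387885
[ 0.59714287 -0.03784798  0.026     ] [ 0.53812801 -0.20895613  0.0295    ] [(np.float64(103.62589487745215), np.float64(106.26571766638334)), (np.float64(324.29070930205324), np.float64(186.06272745979854))]
wax [ 0.37599271 -0.19642496  0.034     ]
j [ 0.76012489 -0.19403935  0.11      ]
pol [ 0.71204957 -0.36929149  0.026     ]
ham [ 0.54605603 -0.34921174  0.02      ]
ham2 [ 0.54816643 -0.43983583  0.02      ]
```

The manual's scale: shifts go in shares of 0.3 m and turns go in shares of 120 degrees. Converting my numbers, -0.123 rad / 2.0944 = -0.0587.

inch_along --ticks '{"rows": [[0, 0, 0, 0, 0, -0.0587], [0, 0, 0, 0, 0, -0.0587], [0, 0, 0, 0, 0, -0.0587], [0, 0, 0, 0, 0, -0.0587], [0, 0, 0, 0, 0, -0.0587], [0, 0, 0, 0, 0, -0.0587], [0, 0, 0, 0, 0, -0.0587]]}' --finger_gap 0 --force 20

```text
time: 0.73
tool_pos: [0.1936, -0.4878, 0.2452]
tool_rot: [-3.141, -0.001, 1.245]
contact_force: [-0.4, -0.4, -0.6]
opening: 0.0499
grip_force: 0.0
```

```bash
cat > g.py <<'E'
from h import *
from scipy.spatial.transform import Rotation as Ro
import sys
def go(t):
    s=readout.observe();R=Ro.from_euler('xyz',s['tool_rot']).as_matrix()
    print(s['time'],s['tool_pos'].round(4),s['tool_rot'].round(3),s['contact_force'].round(2),'tool delta',(R.T@(np.array(t)-s['tool_pos'])).round(4))
if __name__=='__main__': go(eval(sys.argv[1]))
E
python3 g.py '[.535,-.218,.24]'
```

```text
0.7333 [ 0.1936 -0.4878  0.2452] [-3.141e+00 -1.000e-03  1.245e+00] [-0.36 -0.35 -0.55] tool delta [0.3649 0.237  0.0053]
```

Converted, 0.033 m / 0.3 = 0.11, 0.0215 m / 0.3 = 0.0717.

inch_along --ticks '{"rows": [[0.11, 0.0717, 0, 0, 0, 0], [0.11, 0.0717, 0, 0, 0, 0], [0.11, 0.0717, 0, 0, 0, 0], [0.11, 0.0717, 0, 0, 0, 0], [0.11, 0.0717, 0, 0, 0, 0], [0.11, 0.0717, 0, 0, 0, 0], [0.11, 0.0717, 0, 0, 0, 0], [0.11, 0.0717, 0, 0, 0, 0]]}' --quiet true

```text
ok
```

inch_along --ticks '{"rows": [[0.11, 0.0717, 0, 0, 0, 0], [0.11, 0.0717, 0, 0, 0, 0], [0.11, 0.0717, 0, 0, 0, 0], [0, 0, 0, 0, 0, 0], [0, 0, 0, 0, 0, 0]]}'

```text
time: 1.82
tool_pos: [0.5366, -0.2202, 0.2447]
tool_rot: [-3.14, -0.0, 1.243]
contact_force: [-0.7, -0.2, -0.2]
opening: 0.0008
grip_force: 0.0
```

```bash
python3 g.py '[.535,-.218,.156]'
```

```text
1.8167 [ 0.5366 -0.2202  0.2447] [-3.14  -0.     1.243] [-0.66 -0.24 -0.19] tool delta [ 0.0015 -0.0021  0.0887]
```

Converted, 0.03 m / 0.3 = 0.1, 0.028 m / 0.3 = 0.0933.

inch_along --ticks '{"rows": [[0, -0.0033, 0.1, 0, 0, 0], [0, -0.0033, 0.1, 0, 0, 0], [0, -0.0033, 0.0933, 0, 0, 0], [0.0333, 0, 0, 0, 0, 0], [0.0333, 0, 0, 0, 0, 0], [0.0333, 0, 0, 0, 0, 0], [0, 0, 0, 0, 0, 0]]}'

```text
time: 2.4
tool_pos: [0.544, -0.1912, 0.1598]
tool_rot: [3.138, -0.0, 1.24]
contact_force: [-0.5, 0.5, 0.2]
opening: 0.0005
grip_force: 0.0
```

```bash
python3 - <<'E'
from h import *
a=cam("top")["image"][130:240,300:460,::-1];b=cam("scene")["image"][110:250,220:360,::-1]
o=np.zeros((300,760,3),np.uint8);o[:300,:436]=cv2.resize(a,(436,300));o[:300,440:740]=cv2.resize(b,(300,300));cv2.imwrite("pics/p1.png",o)
E
```

```text
(no output)
```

View pics/p1.png

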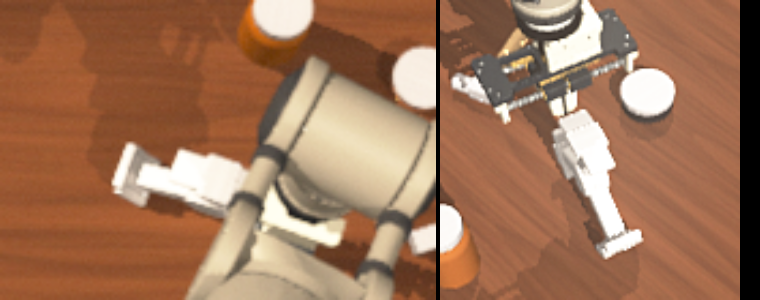

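```bash
python3 - <<'E'
from h import *
c=cam("scene")
f=lambda u,v,z: at(c,255+(u-430)/4.6,150+v/4.6,z)
R=[f(525,75,.16),f(580,50,.16)];L=[f(600,190,.16),f(645,170,.16)]
print(R,L,np.mean(R,0),np.mean(L,0))
print(px(c,[.5666,-.1263,.168]),px(c,[.551,-.171,.16]))
im=c["image"][110:250,220:360,::-1].copy();im=cv2.resize(im,None,fx=4,fy=4,interpolation=cv2.INTER_CUBIC)
for p in([.5666,-.1263,.168],[.551,-.171,.16],[.582,-.0815,.16],[.544,-.1912,.141]):
    u,v=px(c,p);cv2.circle(im,(int((u-220)*4),int((v-110)*4)),3,(0,0,255),-1)
cv2.imwrite("pics/p2.png",im)
E
```

```text
[array([ 0.56914241, -0.1669163 ,  0.16      ]), array([ 0.53387491, -0.15637391,  0.16      ])] [array([ 0.596761  , -0.07705769,  0.16      ]), array([ 0.56962817, -0.06789822,  0.16      ])] [ 0.55150866 -0.16164511  0.16      ] [ 0.58319458 -0.07247795  0.16      ]
[np.float64(286.65116881122384), np.float64(172.2112938713223)] [np.float64(279.4030115518674), np.float64(161.61706114338662)]
```

View pics/p2.png

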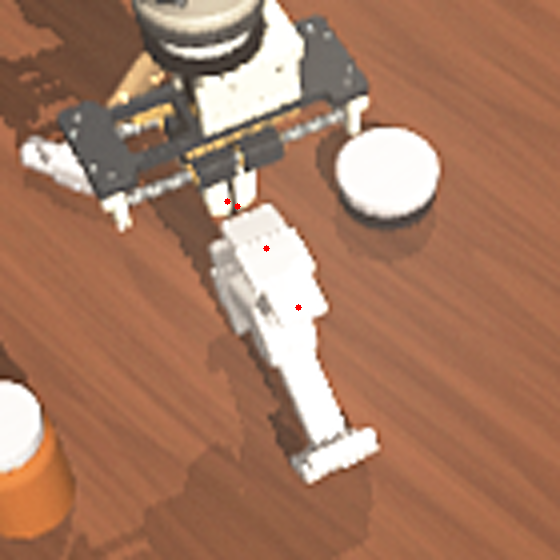

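Converted, 0.004 m / 0.3 = 0.0133, 0.002 m / 0.3 = 0.0067.

inch_along --ticks '{"rows": [[0.0133, -0.0033, 0.0067, 0, 0, 0], [0.0133, -0.0033, 0.0067, 0, 0, 0], [0.0133, -0.0033, 0, 0, 0, 0], [0.0133, 0, 0, 0, 0, 0], [0, 0, 0, 0, 0, 0]]}'

```text
time: 2.97
tool_pos: [0.545, -0.1762, 0.1536]
tool_rot: [3.141, 0.001, 1.239]
contact_force: [-0.5, -1.7, -1.6]
opening: 0.0004
grip_force: 0.9
```

inch_along --ticks '{"rows": [[0.0133, 0, -0.0033, 0, 0, 0], [0.0133, 0, -0.0033, 0, 0, 0], [0.0133, 0, -0.0067, 0, 0, 0]]}'

```text
time: 3.22
tool_pos: [0.5493, -0.1667, 0.1588]
tool_rot: [3.139, 0.003, 1.238]
contact_force: [-2.6, -6.4, 6.0]
opening: 0.0006
grip_force: 3.1
```

Converted, 0.006 m / 0.3 = 0.02, -0.005 m / 0.3 = -0.0167.

inch_along --ticks '{"rows": [[0.02, 0, -0.0167, 0, 0, 0], [0.02, 0, -0.0167, 0, 0, 0], [0.02, 0, -0.0133, 0, 0, 0], [0.02, 0, -0.0133, 0, 0, 0], [0.02, 0, -0.01, 0, 0, 0]]}'

```text
time: 3.63
tool_pos: [0.5588, -0.136, 0.1788]
tool_rot: [-3.141, -0.0, 1.239]
contact_force: [-0.4, -2.0, -1.3]
opening: 0.0003
grip_force: 0.7
```

Converted, 0.007 m / 0.3 = 0.0233, -0.003 m / 0.3 = -0.01.

inch_along --ticks '{"rows": [[0.0233, 0, -0.01, 0, 0, 0], [0.0233, 0, -0.01, 0, 0, 0], [0.0233, 0, -0.0067, 0, 0, 0], [0.0233, 0, -0.0067, 0, 0, 0]]}'

```text
time: 3.97
tool_pos: [0.568, -0.1095, 0.1888]
tool_rot: [3.141, -0.0, 1.239]
contact_force: [0.0, -1.5, -1.6]
opening: 0.0005
grip_force: 0.5
```

```bash
python3 - <<'E'
from h import *
a=cam("top")["image"][110:240,280:460,::-1];b=cam("scene")["image"][110:270,220:360,::-1]
o=np.zeros((400,800,3),np.uint8);o[:318,:440]=cv2.resize(a,(440,318));o[:400,445:795]=cv2.resize(b,(350,400));cv2.imwrite("pics/p3.png",o)
E
```

```text
(no output)
```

View pics/p3.png

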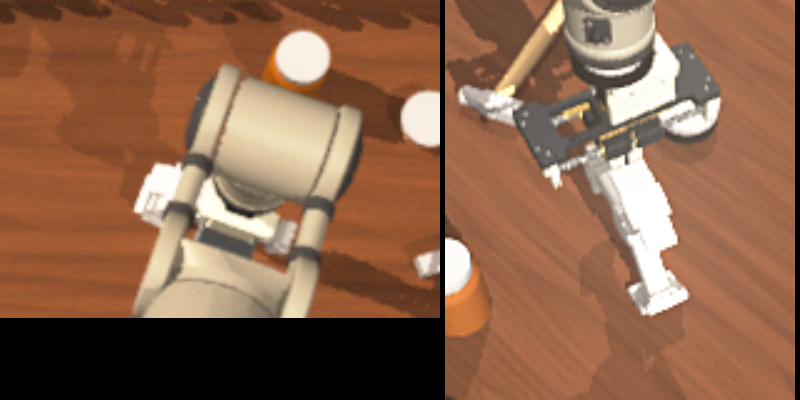

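Converted, 0.007 m / 0.3 = 0.0233, -0.002 m / 0.3 = -0.0067.

inch_along --ticks '{"rows": [[0.0233, 0, -0.0067, 0, 0, 0], [0.0233, 0, -0.0067, 0, 0, 0], [0.0233, 0, -0.0033, 0, 0, 0], [0.0233, 0, -0.0033, 0, 0, 0], [0.0233, 0, -0.0033, 0, 0, 0], [0.0233, 0, 0, 0, 0, 0], [0.0233, 0, 0, 0, 0, 0]]}'

```text
time: 4.65
tool_pos: [0.584, -0.0631, 0.1957]
tool_rot: [3.141, -0.0, 1.239]
contact_force: [0.1, -0.8, 0.2]
opening: 0.0007
grip_force: 0.2
```

Converted, 0.007 m / 0.3 = 0.0233.

inch_along --ticks '{"rows": [[0.0233, 0, 0, 0, 0, 0], [0.0233, 0, 0, 0, 0, 0], [0.0233, 0, 0, 0, 0, 0], [0.0233, 0, 0, 0, 0, 0], [0.0233, 0, 0, 0, 0, 0], [0.0233, 0, 0, 0, 0, 0]]}'

```text
time: 5.15
tool_pos: [0.5975, -0.0235, 0.1954]
tool_rot: [-3.141, -0.0, 1.239]
contact_force: [0.0, -0.6, 0.2]
opening: 0.0
grip_force: 0.1
```

```bash
python3 - <<'E'
from h import *
a=cam("top")["image"][110:240,280:460,::-1];b=cam("scene")["image"][110:270,220:360,::-1]
o=np.zeros((400,800,3),np.uint8);o[:318,:440]=cv2.resize(a,(440,318));o[:400,445:795]=cv2.resize(b,(350,400));cv2.imwrite("pics/p4.png",o)
E
```

```text
(no output)
```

View pics/p4.png

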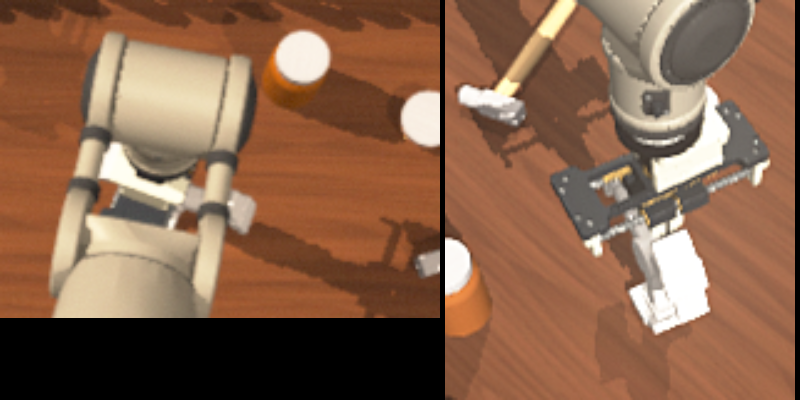

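Converted, 0.006 m / 0.3 = 0.02, 0.001 m / 0.3 = 0.0033.

inch_along --ticks '{"rows": [[0.02, 0, 0.0033, 0, 0, 0], [0.02, 0, 0.0033, 0, 0, 0], [0.02, 0, 0.0033, 0, 0, 0], [0.02, 0, 0.0033, 0, 0, 0], [0.02, 0, 0.0033, 0, 0, 0]]}'

```text
time: 5.67
tool_pos: [0.6073, 0.0047, 0.1903]
tool_rot: [-3.142, 0.0, 1.239]
contact_force: [0.0, 0.2, 0.5]
opening: 0.0003
grip_force: 0.0
```

Converted, 0.006 m / 0.3 = 0.02.

inch_along --ticks '{"rows": [[0.02, 0, 0, 0, 0, 0], [0.02, 0, 0, 0, 0, 0], [0.02, 0, 0, 0, 0, 0]]}'

```text
time: 5.92
tool_pos: [0.6132, 0.0217, 0.1905]
tool_rot: [-3.142, 0.0, 1.239]
contact_force: [-0.0, -0.5, 0.5]
opening: 0.0006
grip_force: 0.0
```

```bash
python3 - <<'E'
from h import *
b=cam("scene")["image"][130:290,220:380,::-1];cv2.imwrite("pics/p5.png",cv2.resize(b,(560,560)))
E
```

```text
(no output)
```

View pics/p5.png

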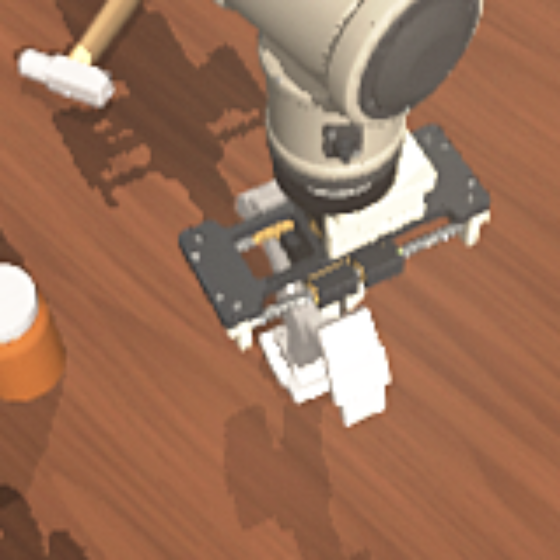

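Converted, 0.005 m / 0.3 = 0.0167.

inch_along --ticks '{"rows": [[0.0167, 0, 0, 0, 0, 0], [0.0167, 0, 0, 0, 0, 0], [0.0167, 0, 0, 0, 0, 0]]}'

```text
time: 6.22
tool_pos: [0.6181, 0.0357, 0.1906]
tool_rot: [3.141, -0.0, 1.239]
contact_force: [-0.1, 0.8, 0.9]
opening: 0.0006
grip_force: 0.0
```

Converted, 0.005 m / 0.3 = 0.0167.

inch_along --ticks '{"rows": [[0.0167, 0, 0, 0, 0, 0], [0.0167, 0, 0, 0, 0, 0]]}'

```text
time: 6.38
tool_pos: [0.6214, 0.0455, 0.1905]
tool_rot: [-3.142, -0.0, 1.239]
contact_force: [-0.2, 0.5, -1.3]
opening: 0.0002
grip_force: 0.6
```

inch_along --ticks '{"rows": [[0, 0, 0, 0, 0, 0], [0, 0, 0, 0, 0, 0], [0, 0, 0, 0, 0, 0]]}'

```text
time: 6.63
tool_pos: [0.6212, 0.0447, 0.1906]
tool_rot: [3.141, 0.0, 1.239]
contact_force: [1.2, 1.3, -0.0]
opening: 0.0003
grip_force: 0.5
```

inch_along --ticks '{"rows": [[0, 0, -0.0667, 0, 0, 0], [0, 0, -0.1, 0, 0, 0], [0, 0, -0.1, 0, 0, 0], [0, 0, -0.1, 0, 0, 0], [0, 0, 0, 0, 0, 0], [0, 0, 0, 0, 0, 0], [0, 0, 0, 0, 0, 0], [0, 0, 0, 0, 0, 0]]}'

```text
time: 7.3
tool_pos: [0.6205, 0.0445, 0.2988]
tool_rot: [-3.139, 0.001, 1.238]
contact_force: [-0.5, -0.4, 0.7]
opening: 0.0004
grip_force: 0.0
```

```bash
python3 - <<'E'
from h import *
a=cam("top")["image"][110:240,240:420,::-1];b=cam("scene")["image"][130:290,220:380,::-1]
o=np.zeros((400,800,3),np.uint8);o[:288,:398]=cv2.resize(a,(398,288));o[:400,400:800]=cv2.resize(b,(400,400));cv2.imwrite("pics/p6.png",o)
E
```

```text
(no output)
```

View pics/p6.png

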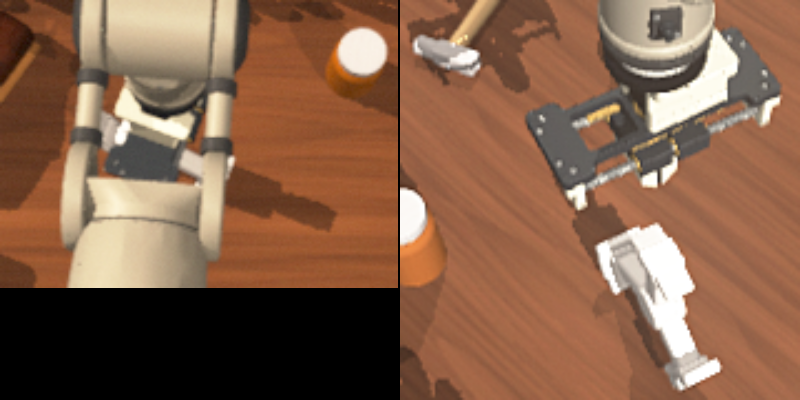

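Converted, -0.04 m / 0.3 = -0.1333.

inch_along --ticks '{"rows": [[-0.1333, 0, 0, 0, 0, 0], [-0.1333, 0, 0, 0, 0, 0], [-0.1333, 0, 0, 0, 0, 0], [-0.1333, 0, 0, 0, 0, 0], [-0.1333, 0, 0, 0, 0, 0], [0, 0, 0, 0, 0, 0]]}'

```text
time: 7.9
tool_pos: [0.5536, -0.1505, 0.2996]
tool_rot: [-3.14, 0.003, 1.233]
contact_force: [0.4, 0.2, 0.7]
opening: 0.0006
grip_force: 0.0
```

```bash
python3 - <<'E'
from h import *
d=np.array([.326,.9454,0]);y=np.array([-d[1],d[0],0]);h=np.array([.567,-.124,0])+.21*d;print(h)
def draw(c,x0,y0,w,hh,k):
    im=cv2.resize(np.ascontiguousarray(c["image"][y0:y0+hh,x0:x0+w,::-1]),None,fx=k,fy=k,interpolation=cv2.INTER_CUBIC)
    q=[h+d*a+y*b+[0,0,z] for a,b,z in((-.04,-.017,.175),(0,-.018,.182),(.04,-.016,.175),(.04,.016,.175),(0,.018,.182),(-.04,.017,.175))]
    p=np.array([px(c,t) for t in q]);p=((p-[x0,y0])*k).astype(int)
    cv2.polylines(im,[p],True,(0,0,255),1);return im
a=draw(cam("top"),270,140,100,100,4);b=draw(cam("scene"),285,205,100,100,4)
cv2.imwrite("pics/p7.png",np.hstack([a,b]))
E
```

```text
[0.63546  0.074534 0.      ]
```

View pics/p7.png

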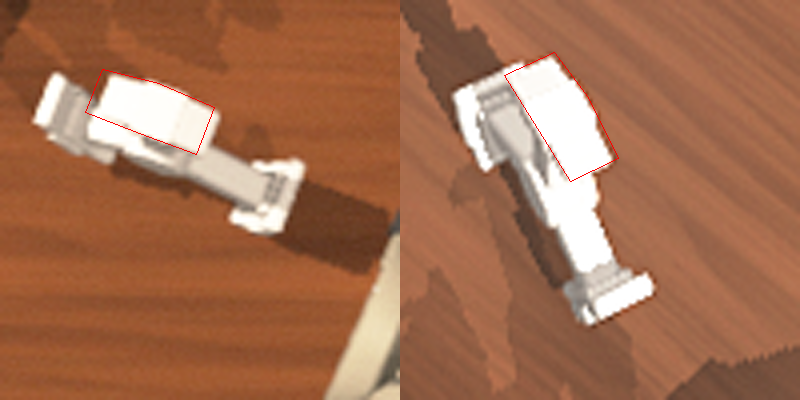

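Converted, 0.04 m / 0.3 = 0.1333, 0.02 m / 0.3 = 0.0667.

```bash
python3 g.py '[.634,.074,.225]'
```

```text
8.0 [ 0.5554 -0.1456  0.2998] [-3.14  -0.     1.235] [0.18 0.43 0.34] tool delta [0.2332 0.0021 0.0749]
```

inch_along --ticks '{"rows": [[0.1333, 0, 0, 0, 0, 0], [0.1333, 0, 0, 0, 0, 0], [0.1333, 0, 0, 0, 0, 0], [0.1333, 0, 0, 0, 0, 0], [0.1333, 0, 0, 0, 0, 0], [0, 0, 0.0667, 0, 0, 0], [0, 0, 0.0667, 0, 0, 0], [0, 0, 0, 0, 0, 0]]}'

```text
time: 8.67
tool_pos: [0.6193, 0.0479, 0.2557]
tool_rot: [-3.133, 0.002, 1.243]
contact_force: [-1.0, -0.3, -0.8]
opening: -0.0
grip_force: 0.0
```

```bash
python3 g.py '[.634,.074,.215]'
```

```text
8.6667 [0.6193 0.0479 0.2557] [-3.133e+00  2.000e-03  1.243e+00] [-0.96 -0.33 -0.83] tool delta [0.0295 0.0058 0.0406]
```

Converted, 0.02 m / 0.3 = 0.0667, 0.015 m / 0.3 = 0.05.

inch_along --ticks '{"rows": [[0.05, 0.01, 0, 0, 0, 0], [0.0467, 0.01, 0, 0, 0, 0], [0, 0, 0.0667, 0, 0, 0], [0, 0, 0.0667, 0, 0, 0], [0, 0, 0, 0, 0, 0], [0, 0, 0, 0, 0, 0], [0, 0, 0, 0, 0, 0]]}'

```text
time: 9.25
tool_pos: [0.6368, 0.0705, 0.222]
tool_rot: [3.14, -0.001, 1.239]
contact_force: [-0.2, 0.3, 0.5]
opening: 0.0005
grip_force: 0.0
```

```bash
python3 g.py '[.634,.074,.203]'
```

```text
9.25 [0.6368 0.0705 0.222 ] [ 3.140e+00 -1.000e-03  1.239e+00] [-0.21  0.27  0.52] tool delta [ 0.0023 -0.0038  0.019 ]
```

Converted, 0.004 m / 0.3 = 0.0133, -0.003 m / 0.3 = -0.01.

inch_along --ticks '{"rows": [[0.0033, -0.01, 0.0133, 0, 0, 0], [0, 0, 0.0133, 0, 0, 0], [0, 0, 0.0133, 0, 0, 0], [0, 0, 0.01, 0, 0, 0], [0, 0, 0, 0, 0, 0], [0, 0, 0, 0, 0, 0]]}'

```text
time: 9.75
tool_pos: [0.6337, 0.0721, 0.2053]
tool_rot: [-3.141, 0.0, 1.239]
contact_force: [0.5, -0.6, 0.2]
opening: 0.0004
grip_force: 0.0
```

inch_along --ticks '{"rows": [[0, 0, 0.0067, 0, 0, 0], [0, 0, 0.0067, 0, 0, 0], [0, 0, 0, 0, 0, 0]]}'

```text
time: 10.0
tool_pos: [0.6336, 0.0721, 0.2011]
tool_rot: [-3.141, 0.0, 1.239]
contact_force: [-0.2, 0.6, 0.5]
opening: 0.0004
grip_force: 0.0
```

Converted, 0.001 m / 0.3 = 0.0033.

inch_along --ticks '{"rows": [[0, 0, 0.0033, 0, 0, 0], [0, 0, 0.0033, 0, 0, 0], [0, 0, 0, 0, 0, 0]]}'

```text
time: 10.25
tool_pos: [0.6344, 0.0721, 0.2005]
tool_rot: [3.139, -0.0, 1.239]
contact_force: [0.5, -0.2, 4.1]
opening: 0.0003
grip_force: 2.2
```

Converted, 0.001 m / 0.3 = 0.0033.

inch_along --ticks '{"rows": [[0, 0, 0.0033, 0, 0, 0], [0, 0, 0, 0, 0, 0]]}'

```text
time: 10.42
tool_pos: [0.6347, 0.072, 0.2004]
tool_rot: [3.138, -0.001, 1.239]
contact_force: [-1.1, -0.4, 7.9]
opening: 0.0007
grip_force: 4.2
```

Converted, 0.0008 m / 0.3 = 0.0027.

inch_along --ticks '{"rows": [[0, 0, 0.0027, 0, 0, 0], [0, 0, 0, 0, 0, 0], [0, 0, 0, 0, 0, 0], [0, 0, 0, 0, 0, 0], [0, 0, 0, 0, 0, 0], [0, 0, 0, 0, 0, 0], [0, 0, 0, 0, 0, 0], [0, 0, 0, 0, 0, 0]]}'

```text
time: 11.08
tool_pos: [0.635, 0.072, 0.2004]
tool_rot: [3.137, -0.001, 1.239]
contact_force: [-1.2, -1.2, 11.4]
opening: 0.0004
grip_force: 5.7
```

Converted, -0.03 m / 0.3 = -0.1, -0.02 m / 0.3 = -0.0667.

inch_along --ticks '{"rows": [[0, 0, -0.01, 0, 0, 0], [0, 0, -0.0167, 0, 0, 0], [0, 0, -0.0667, 0, 0, 0], [0, 0, -0.1, 0, 0, 0], [0, 0, -0.1, 0, 0, 0], [0, 0, 0, 0, 0, 0], [0, 0, 0, 0, 0, 0], [0, 0, 0, 0, 0, 0]]}'

```text
time: 11.75
tool_pos: [0.6334, 0.0722, 0.285]
tool_rot: [-3.14, 0.0, 1.239]
contact_force: [0.4, -0.5, 0.7]
opening: 0.0002
grip_force: 0.0
```

```bash
python3 -c "
from cell import robot, cams, readout
print(robot.hand_in())"
```

```text
the job is handed in; nothing more can be done
None
```

I rolled the anvil onto its long and heel feet with the small foot up, pressed the small sole with about 11 N for over half a second, let go and handed it in at about 12 s. The hand-in gave no verdict, and I took no picture after the press, but the fingertips held a constant height throughout it and I saw no bystander disturbed.

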